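Shut and latch the mould box

TASK

Close up the wooden mould box: with the fingertips, gently push its sliding lid fully home, then push the brass turn button round as far as it goes, so that it lies across the end of the lid and locks it. Only push: do not pinch the turn button, do not swing it across before the lid is home, leave the moulds in the box, and do not disturb the things around it.

Things in the scene. Friction and masses are not known exactly. Their poses are not given: they have to be found in the camera images.
- mould_box: Open-topped red-brown wooden box, fixed to the table, 130 (x) x 195 (y) x 74 mm; origin at the centre of its underside, on the table; x, y, z: its own axes, z up. The lid slides along y in grooves of the two long walls (which end at y = +95 mm) and sticks out of the +y end while open. The end wall at +y is only 52 mm high (the lid runs over it); outer face at y = +93 mm.
- post_top (a point): Top centre of the square wooden post at the box's +x, +y corner that carries the turn button: box x = +73 mm, y = +104 mm, 53 mm above the table; the post measures 32 mm in x, 40 mm in y.
- lid (a joint): Sliding lid of pale wood, 110 mm wide (x), 190 mm long, 14 mm thick, its underside 54 mm and its top 68 mm above the table. Value in m: 0 fully shut (a hard stop), growing as it slides out towards the box's +y, at most 0.12. Starts 0.06 to 0.10 open. Sliding friction about 2 N; stays where it is left.
- lid_end (a point): Centre of the lid's outer (+y) end face, the face to push, 61 mm above the table; axes parallel to the box's. When shut it lies at box x = 0, y = +100 mm.
- latch (a joint): Brass turn button: bar 12 mm wide, 55 to 69 mm above the table (pivot nut to 73 mm), turning about a vertical pin. Value in rad: 0 = bar points along the box's +y, clear of the lid; grows anticlockwise seen from above; 1.571 = hard stop, bar points along the box's -x, across the lid's end, 3 mm off it. Starts at -0.5 to 0.05. Friction about 0.05 N m; stays where it is left.
- latch_pivot (a point): Axis of the turn button at the bar's mid height, box x = +73 mm, y = +109 mm, 62 mm above the table.
- latch_tip (a point): Far end of the turn button's bar centreline, 65 mm from the pivot (the bar's rounded end reaches 71 mm), 62 mm above the table. Push on the bar's long side that faces away from the lid (box +x side at value 0) to lock.
- sprig_mould: Round brown plaster mould, 66 mm across, 34 mm high, lying loose in the box on its 8 mm floor; origin at its underside. Leave it alone.
- small_mould: Grey plaster mould block 66 x 86 x 30 mm, lying loose in the box; origin at its underside. Leave it alone.
- oxide_bottle: Bystander: brown bottle, 38 mm across, 76 mm high; origin at its underside.
- rubber_kidney: Bystander: red flat rubber kidney, 51 x 110 x 8 mm, on the table; origin at its underside.
- wooden_rib: Bystander: flat wooden rib, 49 x 99 x 8 mm, on the table; origin at its underside.
- tape_roll: Bystander: roll of masking tape lying flat, 96 mm across, 24 mm high; origin at its underside.
- loop_tool_1: Bystander: loop tool with wooden handle, 239 mm long, 11 mm high; origin at its underside.

How it is judged:
By the outcome, as a careful person would: the job done as asked, in the order asked, and still so for the second after the job is handed in, with the robot touching nothing.
It also fails if it takes over 48 s, if anything falls off the work surface, if the arm or the gripper's body presses on something with over 40 N, if the wrist force passes 120 N, or if a joint passes its speed limit or range.

ROBOT

A 7-joint arm with a two-finger parallel gripper is mounted at the origin on a cart in front of the work surface, level with it; the furniture and walls round the work are solid. World frame = base frame: x ahead of the robot, y to its left, z up, the work surface at z = 0. Lengths are in mm, angles in rad, forces in N, time in s.
With the tool pointing down it reaches from about 425 to 1025 mm from the base axis. Payload 9.4 kg.
Tool frame: the origin (TCP) lies at the very end of the fingers, on their centre line; the grasp point (between the pads) lies 19 mm behind it; z points along the fingers, x is the direction in which the jaws open and shut, and the axes are right-handed (so a half turn about z gives the same grasp; the last joint's range is limited). The gripper opens to 93 mm and grips with 3 to 60 N. Pads are 15 mm wide; open, the fingers measure 128 mm over their backs; the gripper's body (75 mm by 188 mm) begins 65 mm behind the grasp point.
Start: joints at [1.163, 0.599, -0.003, 1.599, 0.002, 0.943, -0.08], TCP at [235.468, -685.696, 183.318] pointing down, gripper open.
Joint ranges: [-2.57, 2.57], [-0.35, 1.97], [-1.29, 1.29], [0.11, 2.56], [-1.05, 4.19], [0.11, 1.86], [-2.63, 2.63]. Speed limits (rad/s): [2.22, 2.22, 3.01, 3.01, 3.14, 3.14, 3.14].

INTERFACE

Orientations are given as [roll, pitch, yaw] about the fixed x, y, z axes, in that order (R = Rz(yaw) Ry(pitch) Rx(roll)).
In Python, from plant import telemetry, optics, job_done, models gives the robot as it stands.
- The arm moves only by the tool servo_tool, never from a script. Its argument "series" is a list of rows, each a list of 7 numbers: the shift along the world's x, y, z in units of 10 cm (1.0 is 10 cm), then the turn, a rotation vector about the world's x, y, z in units of pi/2 rad (1.0 is pi/2 rad), then the gripper's target within -1 to 1 (fully open at 1, half-way at 0, shut at -1). A call has 1 to 8 rows; each row is the pose to reach, as a shift and turn from the pose commanded when the call began; what a row does not reach only later rows make up. A row lasts 1/12 s, in which the tool goes at most 41.7 mm and 7.16 degrees, less where a joint would pass 70% of its speed; a pose out of reach is approached as far as the arm can. A call with a number of a shift or a turn outside -1 to 1 is refused whole. A call with a gripper value outside its range is refused whole. The fingers move at their own pace and stop on an object; "squeeze" is the grip in N (left out, the last holds). Time passes only in rows, so rows that repeat a pose let the fingers close. It gives the time, the measured TCP pose, the force and the opening at its end, in the units of the state.
- telemetry.get_state(): the state, without advancing time (a new reading comes with each control period).
- optics.grab_frame(name): name is "side" or "top"; returns a dict with "frame" (384x512x3 uint8, red, green, blue), "mtx" (3x3 intrinsics, pixels), "R" (3x3) and "t" (3): a world point X has camera coordinates R X + t. Camera axes: x right, y down, z forward; pixel columns grow to the right and rows downward; lengths in mm; the calibration is good to about 2 mm. A picture is of the moment at which its call begins. There is no depth.
- job_done(): hands the job in, once; it reports no verdict.
Trained networks look in a picture, given as the dict that the camera call returned (one of the last four; its "shot" number tells which), for a name from the list of things; names that differ only in an ending like _2 or _b are one class to them, and where a whole thing is asked for, a point or a joint stands for the part that bears it (a point fixed in the world has none). Each returns a list of dicts, best first, with "score" (0 to 1); they miss things now and then, are a little off and sometimes report something else, mostly with a low value. They report only what shows in the picture. A call takes as long as a camera call.
- models.find_in(thing, picture): "position" ([x, y, z] in mm, in world coordinates, good to about 4 mm: the middle of the surface that is visible of it).
- models.regions_of(thing, picture): "pixels" (384x512 bool, what is visible of it).
- models.mark_of(thing, picture): "position" ([x, y, z] in mm, in world coordinates, good to about 4 mm: a listed point, or the origin of a listed thing).
The state is a dict: "time": time; "joint_pos": joint angles; "qd": joint speeds; "joint_efforts": joint torques, N m; "position": TCP position; "orientation": TCP orientation; "ft_force": force on the tool from outside, world axes, zero at the start; "ft_torque": the same for the moment, N m; "grip_width": finger opening in mm.
Only numpy, scipy, OpenCV 4.12 (cv2) and the standard library are available. Lean on these libraries where they do the work, as an engineer would, in place of code of your own. Each camera call takes 0.05 s, during which the arm holds its last target.

## Working session

There is one attempt and no reset: what is moved stays moved. The work goes in short steps, Python scripts to look and compute and a tool call to move; the robot and the scene stay as the last step left them, time stands still between calls to the robot, and variables do not carry over. Pictures are saved under pics/ and viewed, and the job is handed in when it is done.

Besides the shell and the picture viewer there is one more tool, called after "Request:" by a JSON object that holds its "op" and its "data", one argument or row to a line. servo_tool: Moves the arm, as the interface text tells. Shifts and turns lie within -1 to 1; 1 stands for 10 cm of shift or pi/2 rad of turn. Its arguments: {"type":"object","properties":{"series":{"type":"array"},"squeeze":{"type":"number"}},"required":["series"]}

```bash
mkdir -p pics; ls
cat > h.py <<'E'
import numpy as np, cv2
from plant import telemetry, optics, job_done, models
def save(p,n): cv2.imwrite('pics/'+n+'.png',cv2.cvtColor(p['frame'],cv2.COLOR_RGB2BGR))
def proj(p,X):
    X=np.atleast_2d(X); c=X@np.array(p['R']).T+np.array(p['t']); u=c@np.array(p['mtx']).T; return u[:,:2]/u[:,2:]
def ray(p,uv,z):
    R=np.array(p['R']);t=np.array(p['t']);K=np.array(p['mtx'])
    d=R.T@np.linalg.solve(K,[uv[0],uv[1],1]); o=-R.T@t
    return o+d*(z-o[2])/d[2]
E
python3 - <<'E'
from h import *
np.set_printoptions(precision=1,suppress=True)
s=telemetry.get_state(); print({k:np.round(v,3) for k,v in s.items()})
for c in ['top','side']:
    p=optics.grab_frame(c); save(p,c+'0')
    for n in ['mould_box','post_top','lid_end','latch_pivot','latch_tip','oxide_bottle','rubber_kidney','wooden_rib','tape_roll','loop_tool_1']:
        r=models.mark_of(n,p); print(c,n,[(np.array(x['position']),round(x['score'],2)) for x in r[:2]])
E
```

```text
pics
{'time': np.float64(0.0), 'joint_pos': array([ 1.2,  0.6, -0. ,  1.6,  0. ,  0.9, -0.1]), 'qd': array([-0., -0., -0.,  0.,  0.,  0., -0.]), 'joint_efforts': array([ -0. , -76.5,   1.5, -25.2,  -0.1,   0. ,   0. ]), 'position': array([ 235.2, -685.2,  182.5]), 'orientation': array([ 3.1,  0. , -1.2]), 'ft_force': array([-0.1, -0.1, -0.4]), 'ft_torque': array([-0.,  0., -0.]), 'grip_width': np.float64(93.191)}
top mould_box [(array([523. ,  76. ,  -1.3]), 0.61)]
top post_top [(array([624.6, 145.4,  56.5]), 0.7), (array([752.9, 268.6,   0.7]), 0.62)]
top lid_end [(array([594.6, 245.8,  59.8]), 0.92), (array([633.2, 151. ,  62.6]), 0.58)]
top latch_pivot [(array([636.6, 149.9,  60.7]), 0.57)]
top latch_tip [(array([666.4, 202.9,  63.9]), 0.62)]
top oxide_bottle [(array([750.4, 269.3,  -1.9]), 0.7)]
top rubber_kidney [(array([695.1, 263.9,  -3.1]), 0.91)]
top wooden_rib [(array([417.3, 276.7,  -1.9]), 0.76)]
top tape_roll [(array([ 432.8, -190.1,   -4.6]), 0.67)]
top loop_tool_1 []
side mould_box [(array([520.6,  75.2,   0.6]), 0.75)]
side post_top [(array([629.5, 145.7,  51.8]), 0.75), (array([755.1, 267. ,   1.6]), 0.65)]
side lid_end [(array([598.9, 255.4,  63.9]), 0.57)]
side latch_pivot [(array([692.1, 267.9,  -2.5]), 0.73), (array([637.7, 150.2,  59.9]), 0.62)]
side latch_tip [(array([667.6, 206.3,  61. ]), 0.64)]
side oxide_bottle [(array([755.4, 264.6,   3.1]), 0.63)]
side rubber_kidney [(array([693.6, 269.9,  -2.6]), 0.54)]
side wooden_rib [(array([422. , 275.1,   2.3]), 0.59)]
side tape_roll [(array([ 430.7, -190.6,    4. ]), 0.88), (array([507.8,  35.7,   8.4]), 0.18)]
side loop_tool_1 [(array([735.2, 119.2,  -1.2]), 0.57)]
```

View pics/top0.png

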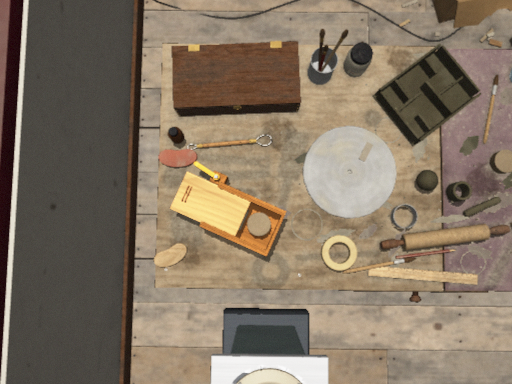

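View pics/side0.png

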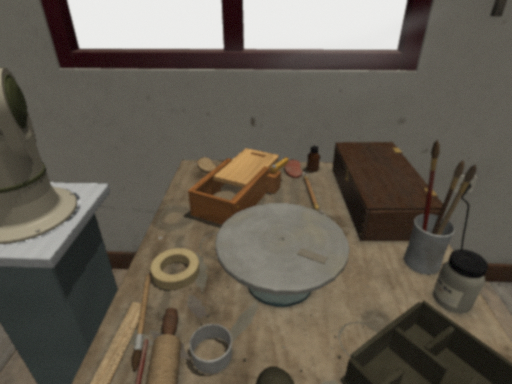

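The top view shows the box with its lid sticking out up-left; the lid end is at about (183,192). The brass button is at (206,170) with its pivot at about (220,178). The side view agrees. Next I'll fit the box pose and check it with an overlay.

```bash
cat > fit.py <<'E'
from h import *
from scipy.optimize import least_squares
np.set_printoptions(precision=1,suppress=True)
M={'mould_box':(0,0,0),'post_top':(73,104,53),'latch_pivot':(73,109,62)}
obs=[('mould_box',523,76,-1.3),('post_top',624.6,145.4,56.5),('latch_pivot',636.6,149.9,60.7),('mould_box',520.6,75.2,.6),('post_top',629.5,145.7,51.8),('latch_pivot',637.7,150.2,59.9)]
lid=[(594.6,245.8),(598.9,255.4)]; tip=[(666.4,202.9),(667.6,206.3)]
ps=[]
for c in ['top','side']:
    p=optics.grab_frame(c); ps.append(p)
    for n in list(M)+['lid_end','latch_tip']:
        r=[x for x in models.mark_of(n,p) if x['score']>.4]
        if n in M: prior=np.mean([o[1:3] for o in obs if o[0]==n],0)
        else: prior=np.mean(lid if n=='lid_end' else tip,0)
        r=[x['position'] for x in r if np.hypot(*(np.array(x['position'][:2])-prior))<25]
        if r:
            print(c,n,np.array(r[0]))
            if n in M: obs.append((n,*r[0]))
            else: (lid if n=='lid_end' else tip).append(tuple(r[0][:2]))
def W(q,b):
    x,y,a,_,_=q; b=np.array(b,float)
    return np.array([x+np.cos(a)*b[0]-np.sin(a)*b[1], y+np.sin(a)*b[0]+np.cos(a)*b[1]])
def res(q):
    e=[W(q,M[o[0]])-o[1:3] for o in obs]+[W(q,(0,100+q[3]))-l for l in lid]
    e+=[W(q,(73-65*np.sin(q[4]),109+65*np.cos(q[4])))-t for t in tip]
    return np.concatenate(e)
s=least_squares(res,[522,75,-.4,90,0],loss='soft_l1',f_scale=3,x_scale=[1,1,.01,1,.01])
q=s.x; print('q',np.round(q,3)); print(s.fun.reshape(-1,2) if 0 else res(q).reshape(-1,2))
np.save('q.npy',q)
for p,nm in zip(ps,['top1','side1']):
    k=5; uv=proj(p,[[*W(q,(0,0)),0]])[0]; u0,v0=int(uv[0])-75,int(uv[1])-75
    u0=max(u0,0);v0=max(v0,0)
    im=cv2.cvtColor(p['frame'],cv2.COLOR_RGB2BGR)[v0:v0+115,u0:u0+155]; im=cv2.resize(im,None,fx=k,fy=k,interpolation=cv2.INTER_CUBIC)
    def poly(pts,z,col):
        P=proj(p,[[*W(q,b),z] for b in pts]); P=((P-[u0,v0]+.5)*k).astype(int)
        cv2.polylines(im,[P.reshape(-1,1,2)],True,col,1)
    poly([(-65,-97),(65,-97),(65,95),(-65,95)],74,(255,0,0))
    d=q[3]; poly([(-55,-90+d),(55,-90+d),(55,100+d),(-55,100+d)],68,(0,255,0))
    poly([(57,84),(89,84),(89,124),(57,124)],53,(255,0,255))
    a=q[4];u=np.array([-np.sin(a),np.cos(a)]);n=np.array([np.cos(a),np.sin(a)]);c=np.array([73,109])
    poly([c+6*n,c-6*n,c+71*u-6*n,c+71*u+6*n],69,(255,255,0))
    cv2.imwrite('pics/'+nm+'.png',im)
p=ps[0]; print('chest', [ray(p,uv,100) for uv in [(173,110),(300,106)]])
E
python3 fit.py
```

```text
top mould_box [521.5  75.4  -2.4]
top post_top [626.2 147.6  55. ]
top latch_pivot [633.9 152.9  61.4]
top lid_end [595.7 245.8  61.5]
top latch_tip [669.9 202.6  63.6]
side mould_box [521.5  75.1   0.5]
side post_top [630.5 150.2  53.6]
side latch_pivot [634.3 149.2  62.4]
side lid_end [596.3 254.7  64.2]
side latch_tip [666.6 207.3  60.2]
q [523.2  77.1  -0.4  89.1  -0.2]
[[ 0.2  1.1]
 [ 5.8 -0.1]
 [-4.3  0. ]
 [ 2.6  1.9]
 [ 0.9 -0.4]
 [-5.4 -0.3]
 [ 1.7  1.7]
 [ 4.2 -2.3]
 [-1.6 -3. ]
 [ 1.7  2. ]
 [-0.1 -4.9]
 [-2.   0.7]
 [ 0.8  6.1]
 [-3.5 -3.5]
 [-0.3  6.1]
 [-0.9 -2.8]
 [ 1.1  1.7]
 [-0.1 -1.7]
 [-2.4  2. ]
 [ 0.9 -2.7]]
chest [array([804.4, 263.8, 100. ]), array([819., -71., 100.])]
```

View pics/top1.png

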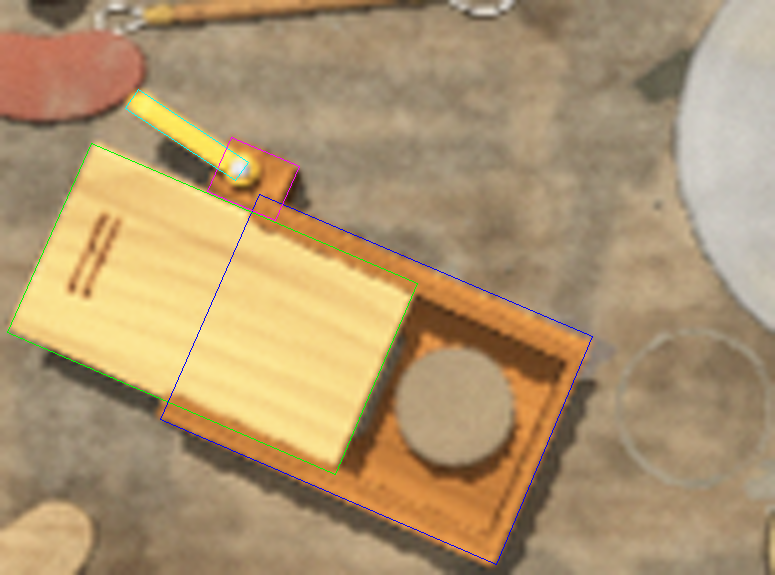

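View pics/side1.png

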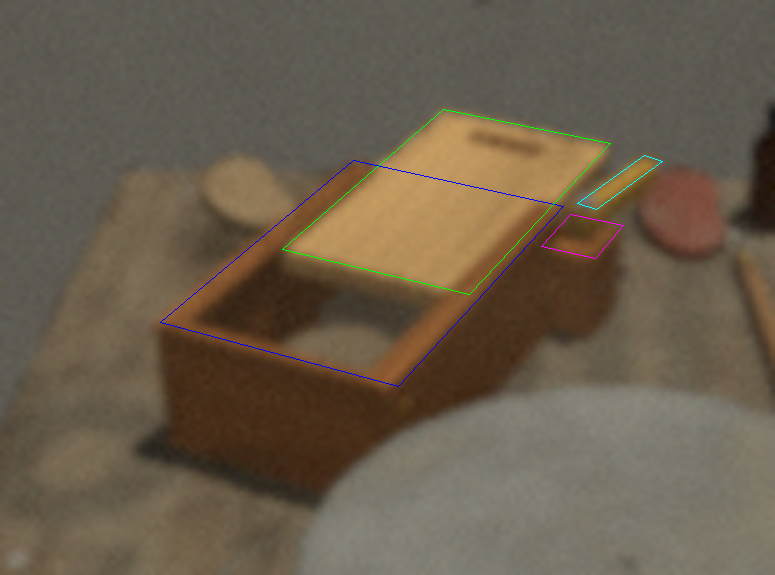

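```bash
cat > b.py <<'E'
import numpy as np
q=np.load('q.npy'); c,s=np.cos(q[2]),np.sin(q[2])
def W(b): return np.array([q[0]+c*b[0]-s*b[1], q[1]+s*b[0]+c*b[1]])
def B(w):
    d=np.array(w[:2])-q[:2]; return np.array([c*d[0]+s*d[1],-s*d[0]+c*d[1]])
E
python3 -c "
from b import *
print(q,[W(b).round(1) for b in [(0,230),(0,207.5),(0,107.5),(0,250)]])
print('pivot',W((73,109)), 'y axis',-s,c)
from h import *
s_=telemetry.get_state();print(s_['time'],s_['position'],s_['orientation'])"
```

```text
[ 5.23190159e+02  7.70882272e+01 -3.91958402e-01  8.91425526e+01
 -1.79665677e-01] [array([611. , 289.6]), array([602.5, 268.9]), array([564.3, 176.4]), array([618.7, 308.1])]
pivot [632.29193221 149.93603516] y axis 0.3819990286680556 0.9241627249011194
1.7 [ 235.48600436 -685.67944269  183.2976344 ] [ 3.14156571e+00  2.66734066e-05 -1.23993553e+00]
```

The overlay fits the lid, box, post and button in both views to about 2 mm. The lid is about 89 mm open and the button is at about -0.18 rad. I'm moving over with the fingers closed.

Request:
{"op": "servo_tool", "data": {
  "series": [
    [0.25,0.25,0.05,0,0,0.05,-1],
    [0.5,0.5,0.1,0,0,0.1,-1],
    [0.75,0.75,0.15,0,0,0.15,-1],
    [1,1,0.2,0,0,0.2,-1]
  ],
  "squeeze": 20
}}

```text
time: 2.03
position: [336.3, -584.6, 203.6]
orientation: [3.142, -0.0, -0.922]
ft_force: [0.3, -0.2, 0.1]
grip_width: 70.8
```

Request:
{"op": "servo_tool", "data": {
  "series": [
    [0.25,0.25,0,0,0,0.05,-1],
    [0.5,0.5,0,0,0,0.1,-1],
    [0.75,0.75,0,0,0,0.15,-1],
    [1,1,0,0,0,0.2,-1]
  ]
}}

```text
time: 2.37
position: [436.5, -484.5, 203.6]
orientation: [3.141, -0.0, -0.608]
ft_force: [0.4, -1.2, 0.5]
grip_width: 44.3
```

Request:
{"op": "servo_tool", "data": {
  "series": [
    [0.25,0.25,0,0,0,0.05,-1],
    [0.5,0.5,0,0,0,0.1,-1],
    [0.75,0.75,0,0,0,0.14,-1],
    [1,1,0,0,0,0.14,-1]
  ]
}}

```text
time: 2.7
position: [536.4, -384.5, 203.5]
orientation: [3.141, -0.0, -0.388]
ft_force: [1.2, -0.4, -0.3]
grip_width: 17.7
```

Request:
{"op": "servo_tool", "data": {
  "series": [
    [0.1,0.35,0,0,0,0,-1],
    [0.2,0.7,0,0,0,0,-1],
    [0.2,1,0,0,0,0,-1]
  ]
}}

```text
time: 2.95
position: [557.6, -282.6, 203.2]
orientation: [-3.14, -0.001, -0.39]
ft_force: [0.3, 0.1, -0.2]
grip_width: 1.4
```

Request:
{"op": "servo_tool", "data": {
  "series": [
    [0,0.35,0,0,0,0,-1],
    [0,0.7,0,0,0,0,-1],
    [0,1,0,0,0,0,-1]
  ]
}}

```text
time: 3.2
position: [555.4, -183.3, 203.5]
orientation: [-3.141, -0.0, -0.391]
ft_force: [0.7, 0.9, 0.4]
grip_width: 0.5
```

Request:
{"op": "servo_tool", "data": {
  "series": [
    [0,0.35,0,0,0,0,-1],
    [0,0.7,0,0,0,0,-1],
    [0,1,0,0,0,0,-1]
  ]
}}

```text
time: 3.45
position: [555.3, -83.3, 203.6]
orientation: [-3.141, -0.0, -0.391]
ft_force: [0.7, 0.7, 0.9]
grip_width: 0.5
```

Request:
{"op": "servo_tool", "data": {
  "series": [
    [0,0.35,0,0,0,0,-1],
    [0,0.7,0,0,0,0,-1],
    [0,1,0,0,0,0,-1]
  ]
}}

```text
time: 3.7
position: [555.3, 16.7, 203.6]
orientation: [-3.141, -0.0, -0.391]
ft_force: [0.0, -0.0, 0.4]
grip_width: 0.1
```

Request:
{"op": "servo_tool", "data": {
  "series": [
    [0,0.35,0,0,0,0,-1],
    [0.1,0.7,0,0,0,0,-1],
    [0.2,1,0,0,0,0,-1]
  ]
}}

```text
time: 3.95
position: [575.3, 116.8, 203.8]
orientation: [-3.141, -0.0, -0.391]
ft_force: [0.5, -1.1, 0.8]
grip_width: 0.5
```

Request:
{"op": "servo_tool", "data": {
  "series": [
    [0.1,0.35,0,0,0,0,-1],
    [0.2,0.7,0,0,0,0,-1],
    [0.3,1,0,0,0,0,-1]
  ]
}}

```text
time: 4.2
position: [605.6, 217.0, 203.5]
orientation: [-3.141, -0.0, -0.391]
ft_force: [0.9, 0.5, -0.3]
grip_width: 0.5
```

Request:
{"op": "servo_tool", "data": {
  "series": [
    [0,0.25,0,0,0,0,-1],
    [0.05,0.5,0,0,0,0,-1],
    [0.05,0.85,0,0,0,0,-1],
    [0.05,0.85,0,0,0,0,-1]
  ]
}}

```text
time: 4.53
position: [608.9, 307.7, 203.3]
orientation: [-3.137, 0.002, -0.385]
ft_force: [-0.7, 0.2, -0.2]
grip_width: 0.6
```

Request:
{"op": "servo_tool", "data": {
  "series": [
    [0,0,-0.35,0,0,0,-1],
    [0,0,-0.7,0,0,0,-1],
    [0,0,-1,0,0,0,-1]
  ]
}}

```text
time: 4.78
position: [610.3, 299.3, 102.0]
orientation: [-3.141, -0.0, -0.391]
ft_force: [-0.5, -0.7, -0.5]
grip_width: 0.4
```

Request:
{"op": "servo_tool", "data": {
  "series": [
    [0,0,-0.25,0,0,0,-1],
    [0,0,-0.45,0,0,0,-1],
    [0,0,-0.5,0,0,0,-1],
    [0,0,-0.5,0,0,0,-1]
  ]
}}

```text
time: 5.12
position: [609.6, 298.8, 51.8]
orientation: [3.139, 0.002, -0.392]
ft_force: [0.0, -0.4, -0.4]
grip_width: 0.7
```

Run:
```python
from h import *; from b import *
s_=telemetry.get_state();print(s_['time'],s_['position'],s_['orientation'],B(s_['position']))
for n in ['top','side']:
    p=optics.grab_frame(n); u,v=[int(x) for x in proj(p,[[610,250,60]])[0]]
    im=p['frame'][max(v-60,0):v+60,max(u-80,0):u+80]; cv2.imwrite('pics/%s2.png'%n,cv2.cvtColor(cv2.resize(im,None,fx=4,fy=4,interpolation=2),4))
```

```text
5.1167 [609.59794537 298.794322    51.8252713 ] [ 3.13934023e+00  1.80585198e-03 -3.91583542e-01] [ -4.8366577  237.90019905]
```

View pics/side2.png

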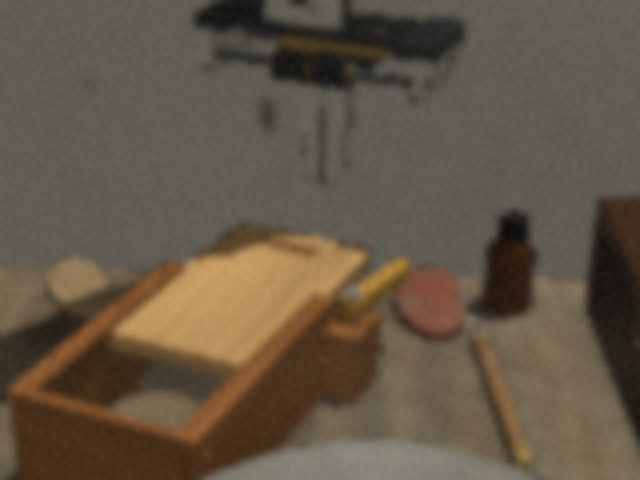

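Run:
```python
from h import *; from b import *
s_=telemetry.get_state();print(s_['time'],s_['position'])
for n in ['top','side']:
    p=optics.grab_frame(n); print(n,proj(p,[s_['position'],[610,250,60],[*W((0,189)),61]]))
    save(p,n+'3')
```

```text
5.2167 [611.02730921 299.70273944  54.3609861 ]
top [[160.75316598 184.63614213]
 [178.80030105 185.00022773]
 [177.93128767 190.37123474]]
side [[267.03061263 148.11662957]
 [266.4101311  153.48292668]
 [261.55603033 152.83583763]]
```

View pics/side3.png

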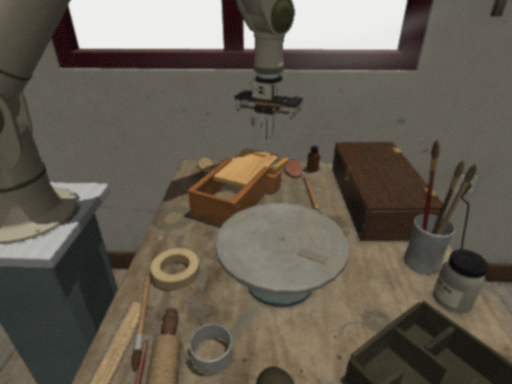

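View pics/top3.png

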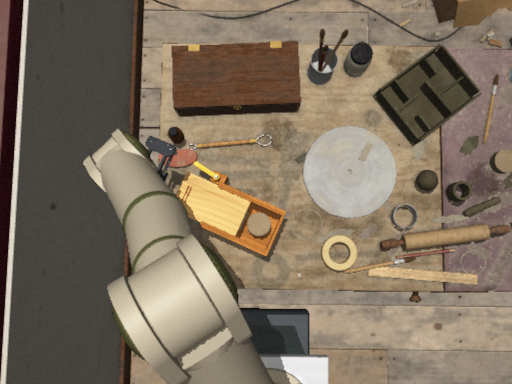

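Run:
```python
import cv2
im=cv2.imread('pics/side3.png')[80:180,210:330]
im=cv2.convertScaleAbs(im,alpha=1.8,beta=-60)
cv2.imwrite('pics/side3z.png',cv2.resize(im,None,fx=6,fy=6,interpolation=cv2.INTER_CUBIC))
im=cv2.imread('pics/top3.png')[110:240,120:260]
cv2.imwrite('pics/top3z.png',cv2.resize(im,None,fx=4,fy=4,interpolation=cv2.INTER_CUBIC))
```

```text
(no output)
```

View pics/side3z.png

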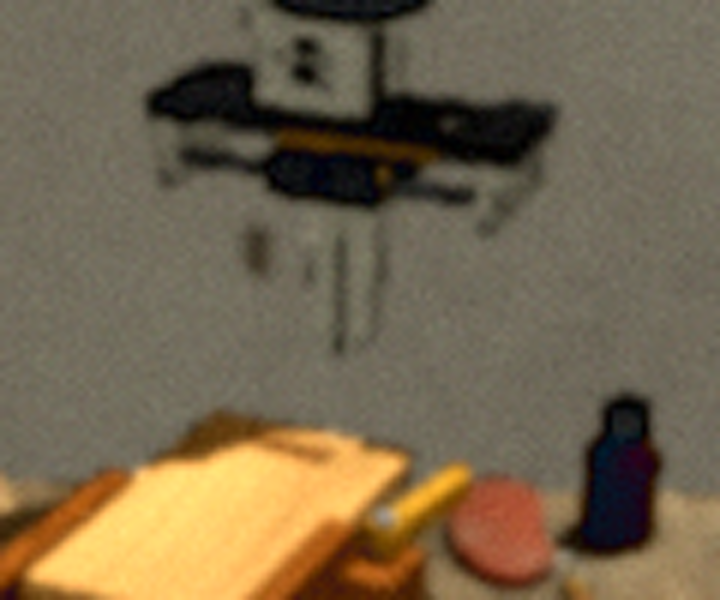

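View pics/top3z.png

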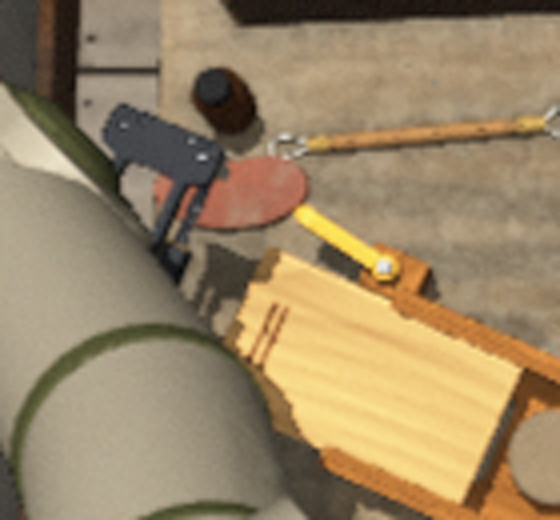

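Run:
```python
from h import *
p=optics.grab_frame('side')
for z in [54,80,100,138,200]: print(z,proj(p,[[611,300,z]]))
im=p['frame'][108:155,250:290].astype(float)
print(im.mean(2)[:, 10:26].round().astype(int))
s=telemetry.get_state();print(s['position'],s['ft_force'])
```

```text
54 [[267.02179638 148.18119938]]
80 [[267.15581107 140.49585336]]
100 [[267.26126441 134.44841686]]
138 [[267.46753368 122.61948492]]
200 [[267.82174459 102.30653821]]
[[ 27  24  29  33  27  31  24  27  25  27  28  32  39  52  50  40]
 [ 22  17  31  32  29  26  27  26  28  26  29  28  41  53  56  44]
 [ 24  24  25  33  30  26  21  22  25  23  27  27  45  48  54  48]
 [ 30  26  32  34  27  24  24  23  20  21  20  28  35  47  46  45]
 [ 44  40  41  40  38  30  23  24  27  26  20  27  33  45  49  56]
 [ 70  67  66  63  58  45  46  43  39  36  32  30  40  49  60  69]
 [ 84  87  84  85  77  72  70  67  65  59  54  53  52  64  75  81]
 [ 91  94  93  92  90  88  83  82  82  83  78  76  70  74  82  85]
 [ 94  94  93  95  91  88  88  86  91  91  88  88  79  83  84  89]
 [ 91  96  94  96  95  89  89  86  90  96  91  90  84  81  85  90]
 [ 90  92  92  97  92  90  83  85  93  96  93  91  85  83  85  89]
 [ 91  87  94  91  93  90  78  81  88  94  95  91  85  82  83  89]
 [ 90  86  85  89  91  87  74  78  90  94  94  90  84  80  84  89]
 [ 85  84  86  91  91  83  71  77  88  92  92  91  85  83  85
[... 1596 characters left out ...]
  95  88  91  91]
 [ 93  94  90  91  90  91  90  91  91  90  88  95  93  88  90  89]
 [ 89  93  93  95  92  92  93  91  92  96  92  89  89  92  92  96]
 [ 90  94  92  92  91  92  93  95  94  91  92  93  92  91  91  92]
 [ 92  89  91  91  90  93  90  90  92  92  91  90  88  95  93  96]
 [ 88  87  86  91  90  93  90  91  91  92  93  91  89  92  91  94]
 [ 93  93  97  97 100 103  97  95  90  91  95  91  91  89  91  91]
 [117 115 115 117 120 121 111 107 102  99  92  87  87  91  92  89]
 [121 122 124 129 126 129 125 118 117 110  97  81  83  85  86  87]
 [101 109 113 113 113 123 130 131 128 120 102  87  88  89  88  78]]
[611.37221637 299.78937411  55.01081213] [-0.16876037 -0.56721152  0.4186136 ]
```

Run:
```python
from h import *
T=np.array([611.3,299.8,0]); ax=np.array([.924,-.382,0]); ay=np.array([.382,.924,0])
for c in ['top','side']:
    p=optics.grab_frame(c); print(c,'cam',-np.array(p['R']).T@np.array(p['t']))
    for z in [139,172]:
        P=np.array([T+a*94*ax+b*37*ay+[0,0,z] for a in(-1,1) for b in(-1,1)])
        print(z,proj(p,P).round(1).tolist())
s=telemetry.get_state();print(s['joint_pos'])
```

```text
top cam [ 473.60892778   32.95455517 1304.8896923 ]
139 [[151.7, 220.9], [124.7, 209.3], [182.3, 152.6], [155.6, 141.2]]
172 [[148.5, 220.5], [120.8, 208.5], [180.1, 150.1], [152.7, 138.5]]
side cam [ 622.07772293 -698.77406354  522.27147008]
139 [[234.1, 121.7], [245.0, 113.9], [293.0, 131.8], [301.5, 123.0]]
172 [[233.7, 111.0], [244.9, 103.8], [293.6, 120.6], [302.3, 112.3]]
[-0.36972728  0.70236587 -0.26781339  1.79480448  0.27599544  0.67917076
 -1.18472353]
```

The side view puts the fingertip at row 138. The reported TCP projects to row 148, so the tip looks about 30 mm higher than reported. A lower finger height works either way, since the finger shaft would still meet the lid. I'll go down and look again.

Request:
{"op": "servo_tool", "data": {
  "series": [
    [0,0,-0.13,0,0,0,-1],
    [0,0,-0.25,0,0,0,-1],
    [0,0,-0.25,0,0,0,-1],
    [0,0,-0.25,0,0,0,-1]
  ]
}}

```text
time: 5.8
position: [609.5, 298.8, 26.7]
orientation: [3.139, 0.002, -0.391]
ft_force: [0.8, -0.3, 0.2]
grip_width: 0.5
```

Run:
```python
from h import *
p=optics.grab_frame('side'); s=telemetry.get_state();print(s['position'],s['ft_force'],proj(p,[s['position']]))
im=cv2.cvtColor(p['frame'],cv2.COLOR_RGB2BGR)[80:180,210:330]
im=cv2.convertScaleAbs(im,alpha=1.8,beta=-60)
cv2.imwrite('pics/side4z.png',cv2.resize(im,None,fx=6,fy=6,interpolation=cv2.INTER_CUBIC))
```

```text
[609.98894703 299.13840619  27.4189094 ] [ 0.02306968 -0.64882802 -0.81299403] [[266.56348733 155.95499703]]
```

View pics/side4z.png

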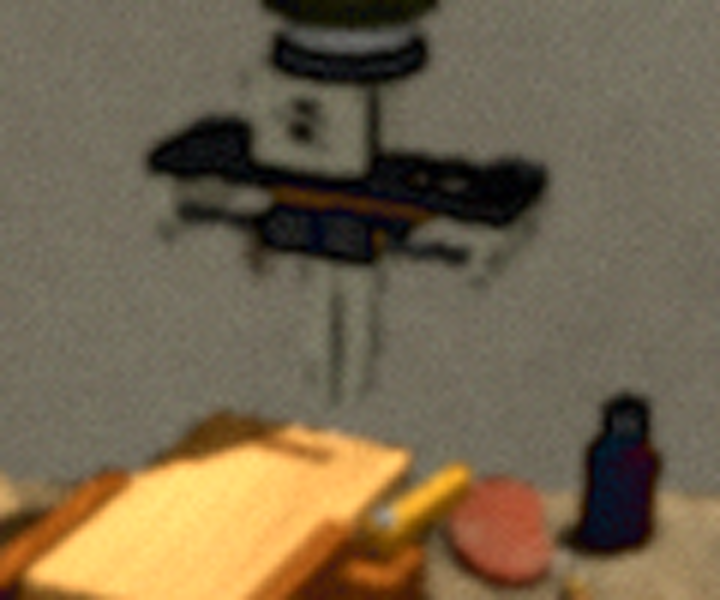

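Request:
{"op": "servo_tool", "data": {
  "series": [
    [-0.04,-0.1,-0.05,0,0,0,-1],
    [-0.08,-0.2,-0.07,0,0,0,-1],
    [-0.12,-0.28,-0.07,0,0,0,-1],
    [-0.14,-0.35,-0.07,0,0,0,-1],
    [-0.17,-0.41,-0.07,0,0,0,-1],
    [-0.19,-0.46,-0.07,0,0,0,-1],
    [-0.21,-0.51,-0.07,0,0,0,-1],
    [-0.23,-0.55,-0.07,0,0,0,-1]
  ]
}}

```text
time: 6.52
position: [587.9, 244.1, 21.7]
orientation: [-3.14, -0.001, -0.392]
ft_force: [2.8, 1.5, 0.1]
grip_width: 0.5
```

```bash
cat > look.py <<'E'
import sys
from h import *; from b import *
np.set_printoptions(precision=2,suppress=True)
n=sys.argv[1]; s=telemetry.get_state();print(s['time'],s['position'],s['ft_force'],s['ft_torque'],B(s['position']))
for c in ['side','top']:
    p=optics.grab_frame(c)
    im=cv2.cvtColor(p['frame'],cv2.COLOR_RGB2BGR)
    im=im[80:220,190:330] if c=='side' else im[110:250,140:280]
    if c=='side': im=cv2.convertScaleAbs(im,alpha=1.5,beta=-30); A=im
    else: Bm=im
    for m in sys.argv[2:]: 
        r=models.mark_of(m,p)
        print(c,m,[(np.array(x['position']),B(x['position']),round(x['score'],2)) for x in r[:2]])
cv2.imwrite('pics/%s.png'%n,cv2.resize(np.hstack([A,Bm]),(800,400),interpolation=cv2.INTER_CUBIC))
E
python3 look.py L1 lid_end
```

```text
6.5167 [587.95 244.13  21.72] [2.76 1.48 0.06] [ 0.25 -0.59 -0.05] [ -3.96 179.11]
side lid_end [(array([588.6, 236.4,  58.9]), array([ -0.41, 172.22]), 0.86), (array([632.5, 146.6,  51.2]), array([ 74.47, 106.  ]), 0.74)]
top lid_end [(array([586.2, 229. ,  63.2]), array([  0.2 , 164.46]), 0.6)]
```

View pics/L1.png

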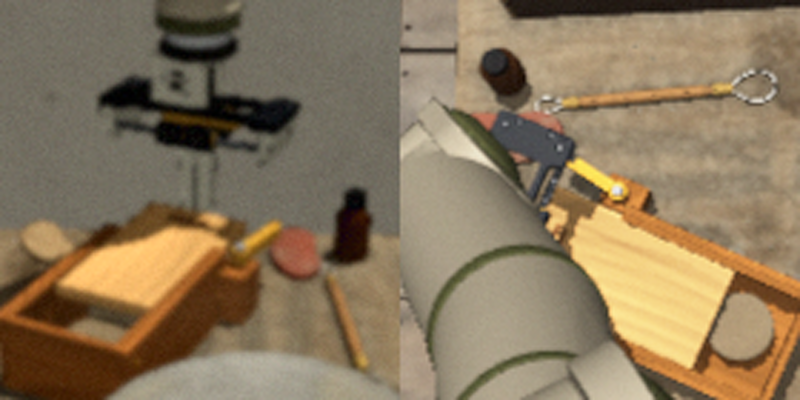

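Request:
{"op": "servo_tool", "data": {
  "series": [
    [-0.03,-0.07,0,0,0,0,-1],
    [-0.06,-0.15,0,0,0,0,-1],
    [-0.09,-0.23,0,0,0,0,-1],
    [-0.13,-0.31,0,0,0,0,-1],
    [-0.16,-0.39,0,0,0,0,-1],
    [-0.19,-0.46,0,0,0,0,-1],
    [-0.22,-0.52,0,0,0,0,-1],
    [-0.24,-0.57,0,0,0,0,-1]
  ]
}}

```text
time: 7.38
position: [563.1, 186.2, 21.3]
orientation: [3.141, 0.0, -0.392]
ft_force: [-0.9, 2.7, -1.0]
grip_width: 0.9
```

```bash
python3 look.py L2 lid_end
```

```text
7.3833 [563.07 186.18  21.29] [-0.94  2.67 -1.03] [ 0.59  0.01 -0.07] [ -4.82 116.05]
side lid_end [(array([564.8, 177.8,  63.6]), array([ -0.02, 108.97]), 0.94)]
top lid_end [(array([564.4, 171.1,  61.2]), array([  2.17, 102.62]), 0.58), (array([523. ,  77.1,  -1.9]), array([-0.18, -0.06]), 0.31)]
```

View pics/L2.png

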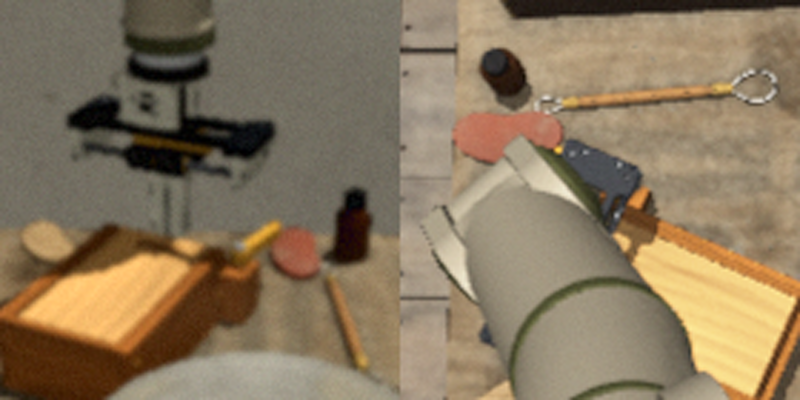

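Request:
{"op": "servo_tool", "data": {
  "series": [
    [-0.01,-0.02,0,0,0,0,-1],
    [-0.02,-0.04,0,0,0,0,-1],
    [-0.02,-0.055,0,0,0,0,-1],
    [-0.02,-0.055,0,0,0,0,-1]
  ]
}}

```text
time: 7.92
position: [561.3, 181.9, 21.3]
orientation: [-3.142, 0.0, -0.392]
ft_force: [-0.4, 1.6, -1.1]
grip_width: 0.3
```

Request:
{"op": "servo_tool", "data": {
  "series": [
    [-0.004,-0.009,0,0,0,0,-1],
    [-0.008,-0.018,0,0,0,0,-1],
    [-0.008,-0.018,0,0,0,0,-1]
  ]
}}

```text
time: 8.17
position: [560.8, 180.8, 21.4]
orientation: [-3.14, -0.0, -0.391]
ft_force: [0.9, 5.1, -1.0]
grip_width: 0.3
```

Request:
{"op": "servo_tool", "data": {
  "series": [
    [-0.004,-0.009,0,0,0,0,-1],
    [-0.008,-0.018,0,0,0,0,-1],
    [-0.008,-0.018,0,0,0,0,-1]
  ]
}}

```text
time: 8.42
position: [560.9, 180.8, 21.4]
orientation: [-3.138, -0.001, -0.39]
ft_force: [2.8, 8.5, -4.9]
grip_width: 0.5
```

Request:
{"op": "servo_tool", "data": {
  "series": [
    [-0.004,-0.009,0,0,0,0,-1],
    [-0.008,-0.018,0,0,0,0,-1],
    [-0.008,-0.018,0,0,0,0,-1]
  ]
}}

```text
time: 8.67
position: [560.9, 180.8, 21.5]
orientation: [-3.135, -0.001, -0.39]
ft_force: [4.4, 12.2, -8.6]
grip_width: 0.7
```

The lid has stopped, with the position constant and the force rising to about 13 N. I'll back off and check.

Request:
{"op": "servo_tool", "data": {
  "series": [
    [0.05,0.12,0,0,0,0,-1],
    [0.1,0.24,0,0,0,0,-1],
    [0.15,0.36,0,0,0,0,-1],
    [0.19,0.46,0,0,0,0,-1],
    [0.19,0.46,0.3,0,0,0,-1],
    [0.19,0.46,0.6,0,0,0,-1],
    [0.19,0.46,1,0,0,0,-1],
    [0.19,0.46,1,0,0,0,-1]
  ]
}}

```text
time: 9.33
position: [581.3, 224.7, 127.8]
orientation: [-3.135, -0.006, -0.392]
ft_force: [1.0, 0.6, -0.1]
grip_width: 0.6
```

```bash
python3 look.py L3 lid_end latch_tip latch_pivot
```

```text
9.3333 [581.29 224.72 127.82] [ 0.98  0.61 -0.12] [ 0.03 -0.13  0.02] [ -2.7  158.63]
side lid_end [(array([561.9, 174.4,  62. ]), array([ -1.4 , 104.72]), 0.68), (array([691.2, 267.8,  -2.6]), array([ 82.42, 240.43]), 0.33)]
side latch_tip [(array([666.9, 206.5,  63.5]), array([ 83.38, 174.49]), 0.64)]
side latch_pivot [(array([634.6, 149.8,  62.3]), array([ 75.18, 109.76]), 0.42)]
top lid_end [(array([562.5, 168.4,  63.7]), array([ 1.45, 99.4 ]), 0.55)]
top latch_tip [(array([666.7, 200.2,  61.4]), array([ 85.6, 168.6]), 0.47)]
top latch_pivot [(array([637. , 150.5,  61.2]), array([ 77.14, 111.32]), 0.5)]
```

View pics/L3.png

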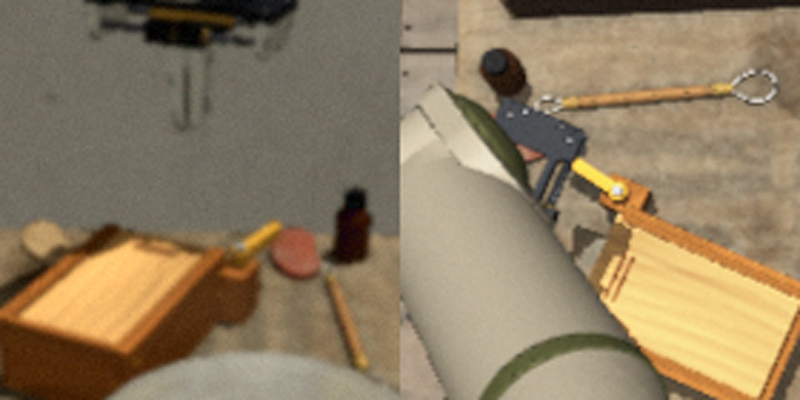

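Run:
```python
from h import *; from b import *
s=telemetry.get_state(); T=s['position']; print(T)
print('approach',W((127,172))-T[:2])
prev=None
for th in [-.18,0,.2,.4,.6,.8,1.0,1.2,1.4,1.5,1.571]:
    C=np.array([73,109])+60*np.array([-np.sin(th),np.cos(th)])+6*np.array([np.cos(th),np.sin(th)])+[17.5,10]
    w=W(C); print(th,C.round(1),w.round(1),(w-W((127,172))).round(1));
```

```text
[577.41600179 222.19621983 120.02665423]
approach [128.84665638 -34.66588055]
-0.18 [107.1 177. ] [689.8 199.7] [-16.5  12.2]
0 [ 96.5 179. ] [680.7 205.7] [-25.5  18.1]
0.2 [ 84.5 179. ] [669.6 210.2] [-36.6  22.7]
0.4 [ 72.7 176.6] [657.8 212.5] [-48.5  25. ]
0.6 [ 61.6 171.9] [645.8 212.4] [-60.5  24.9]
0.8 [ 51.6 165.1] [634.  209.9] [-72.3  22.4]
1.0 [ 43.3 156.5] [622.9 205.2] [-83.3  17.6]
1.2 [ 36.8 146.3] [613.1 198.3] [-93.2  10.8]
1.4 [ 32.4 135.1] [604.7 189.6] [-101.5    2. ]
1.5 [ 31.1 129.2] [601.3 184.6] [-105.    -2.9]
1.571 [ 30.5 125. ] [599.1 180.9] [-107.1   -6.6]
```

Request:
{"op": "servo_tool", "data": {
  "series": [
    [0.3,-0.08,0,0,0,0,-1],
    [0.6,-0.16,0,0,0,0,-1],
    [0.9,-0.24,0,0,0,0,-1],
    [0.9,-0.24,0,0,0,0,-1]
  ]
}}

```text
time: 10.07
position: [673.4, 194.9, 120.0]
orientation: [3.141, -0.002, -0.397]
ft_force: [0.1, -0.9, -1.0]
grip_width: 0.2
```

Request:
{"op": "servo_tool", "data": {
  "series": [
    [0.2,-0.06,0,0,0,0,-1],
    [0.39,-0.11,0,0,0,0,-1],
    [0.39,-0.11,0,0,0,0,-1],
    [0.39,-0.11,0,0,0,0,-1]
  ]
}}

```text
time: 10.4
position: [707.0, 186.7, 119.9]
orientation: [3.14, 0.001, -0.393]
ft_force: [0.0, 1.2, -0.1]
grip_width: 0.8
```

```bash
python3 look.py L4 lid_end
```

```text
10.4 [707.03 186.7  119.89] [ 0.03  1.22 -0.09] [-0.07 -0.03 -0.  ] [128.03 171.52]
side lid_end [(array([559.5, 173. ,  63.4]), array([ -3.08, 102.51]), 0.89)]
top lid_end []
```

View pics/L4.png

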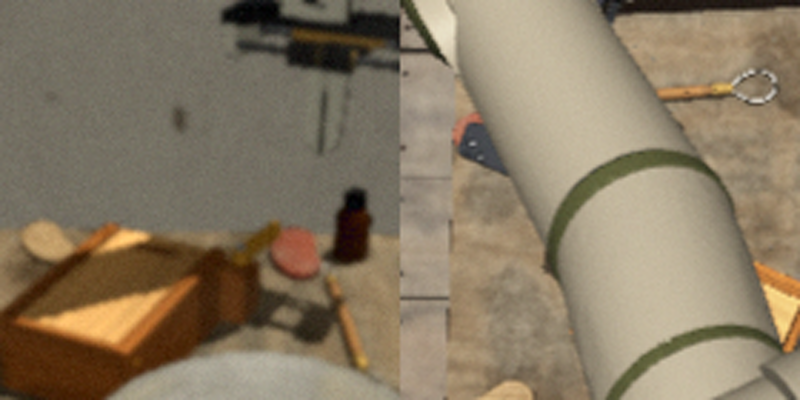

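Run:
```python
from h import *; from b import *
a=cv2.imread('pics/top0.png')[30:130,150:320]; b_=cv2.imread('pics/side0.png')[130:250,320:440]
cv2.imwrite('pics/ch.png',np.hstack([cv2.resize(a,(510,300)),cv2.resize(b_,(290,300))]))
```

```text
(no output)
```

View pics/ch.png

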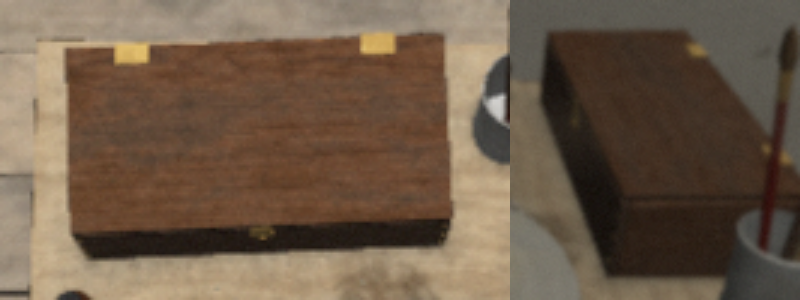

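Run:
```python
from h import *
t=optics.grab_frame('top'); s=optics.grab_frame('side')
print('bottom',ray(t,(181,115.7),0),ray(t,(298.3,111.3),0),ray(s,(360.6,240),0))
for z in [70,90,110,130]: print(z,ray(t,(174,107.7),z),ray(t,(300,102.7),z),ray(s,(366.3,208),z))
```

```text
bottom [815.48878305 259.67871996   0.        ] [832.14593542 -74.81381317   0.        ] [832.9395286 -67.6837022   0.       ]
70 [818.99041954 267.05232203  70.        ] [836.71450431 -73.52948815  70.        ] [840.37679805 -39.68670672  70.        ]
90 [813.39669738 263.26092644  90.        ] [830.8337268  -71.80489616  90.        ] [830.72334478 -68.83235929  90.        ]
110 [807.80297522 259.46953085 110.        ] [824.95294929 -70.08030418 110.        ] [821.06989151 -97.97801187 110.        ]
130 [802.20925306 255.67813525 130.        ] [819.07217178 -68.35571219 130.        ] [ 811.41643824 -127.12366444  130.        ]
```

The chest top is at about 88 mm and its face at x of 815 or more. The gripper body stays above and short of that, so I can descend beside the bar.

Request:
{"op": "servo_tool", "data": {
  "series": [
    [0,0,-0.3,0,0,0,-1],
    [0,0,-0.6,0,0,0,-1],
    [0,0,-0.8,0,0,0,-1],
    [0,0,-0.92,0,0,0,-1],
    [0,0,-0.96,0,0,0,-1],
    [0,0,-0.96,0,0,0,-1]
  ]
}}

```text
time: 11.2
position: [706.6, 187.6, 24.8]
orientation: [3.141, 0.001, -0.391]
ft_force: [-0.1, 0.7, -0.5]
grip_width: 0.3
```

```bash
python3 look.py L5
```

```text
11.2 [706.63 187.61  24.78] [-0.06  0.7  -0.47] [-0.03 -0.05 -0.  ] [127.3  172.21]
```

View pics/L5.png

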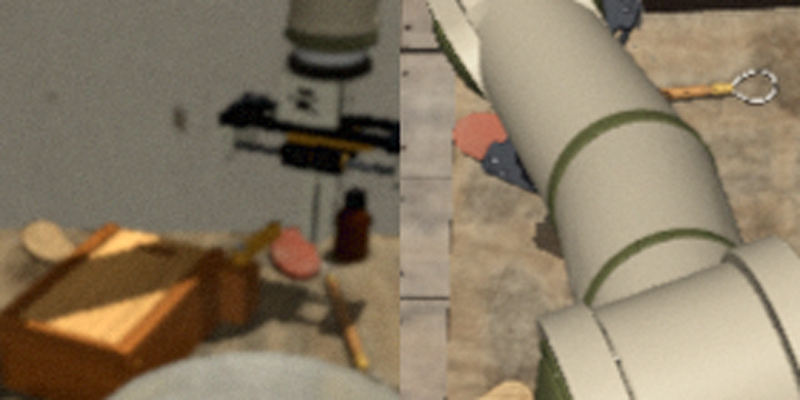

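Run:
```python
from h import *
p=optics.grab_frame('side')
for z in [25,45,55,65]: print(z,proj(p,[[706.6,187.6,z]]))
im=cv2.cvtColor(p['frame'],cv2.COLOR_RGB2BGR)[110:190,250:350]
cv2.imwrite('pics/L5z.png',cv2.resize(cv2.convertScaleAbs(im,alpha=1.8,beta=-60),None,fx=7,fy=7,interpolation=2))
```

```text
25 [[299.28039154 174.57708679]]
45 [[299.73618765 168.46892701]]
55 [[299.96775461 165.36567985]]
65 [[300.2018203  162.22894712]]
```

View pics/L5z.png

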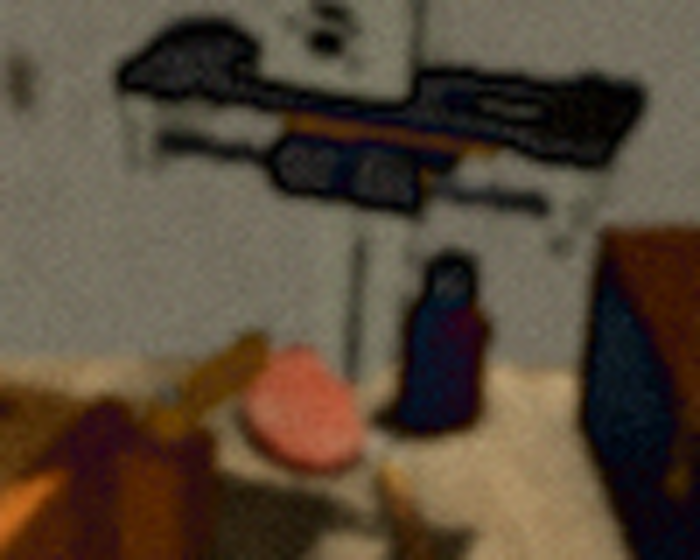

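Request:
{"op": "servo_tool", "data": {
  "series": [
    [-0.08,0.06,-0.03,0,0,0,-1],
    [-0.165,0.12,-0.06,0,0,0,-1],
    [-0.21,0.15,-0.06,0,0,0,-1],
    [-0.255,0.18,-0.06,0,0,0,-1],
    [-0.31,0.205,-0.06,0,0,0,-1],
    [-0.365,0.225,-0.06,0,0,0,-1],
    [-0.425,0.24,-0.06,0,0,0,-1],
    [-0.485,0.25,-0.06,0,0,0,-1]
  ]
}}

```text
time: 12.02
position: [658.2, 212.9, 19.5]
orientation: [-3.141, -0.0, -0.392]
ft_force: [1.1, 0.9, 1.1]
grip_width: 0.4
```

```bash
python3 look.py L6 latch_tip
```

```text
12.0167 [658.15 212.92  19.49] [1.08 0.9  1.15] [ 0.09 -0.31 -0.07] [ 72.84 177.09]
side latch_tip [(array([635.7, 212.8,  62.5]), array([ 52.14, 168.4 ]), 0.65)]
top latch_tip []
```

View pics/L6.png

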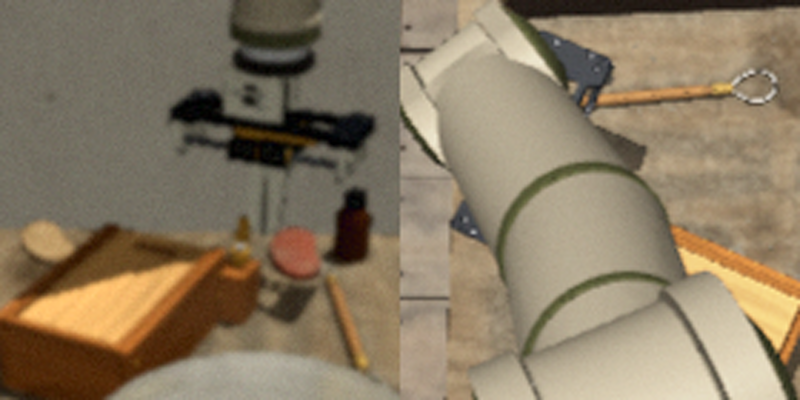

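Request:
{"op": "servo_tool", "data": {
  "series": [
    [-0.06,0.005,0,0,0,0,-1],
    [-0.12,0,0,0,0,0,-1],
    [-0.18,-0.01,0,0,0,0,-1],
    [-0.24,-0.025,0,0,0,0,-1],
    [-0.295,-0.045,0,0,0,0,-1],
    [-0.35,-0.075,0,0,0,0,-1],
    [-0.4,-0.105,0,0,0,0,-1],
    [-0.445,-0.14,0,0,0,0,-1]
  ]
}}

```text
time: 12.88
position: [613.4, 198.2, 19.4]
orientation: [3.142, 0.0, -0.392]
ft_force: [-0.1, 2.2, 0.5]
grip_width: 0.2
```

```bash
python3 look.py L7 latch_tip
```

```text
12.8833 [613.36 198.22  19.4 ] [-0.09  2.24  0.51] [ 0.28 -0.12 -0.07] [ 37.06 146.39]
side latch_tip [(array([588.8, 194.2,  62.2]), array([ 15.9 , 133.29]), 0.56)]
top latch_tip []
```

View pics/L7.png

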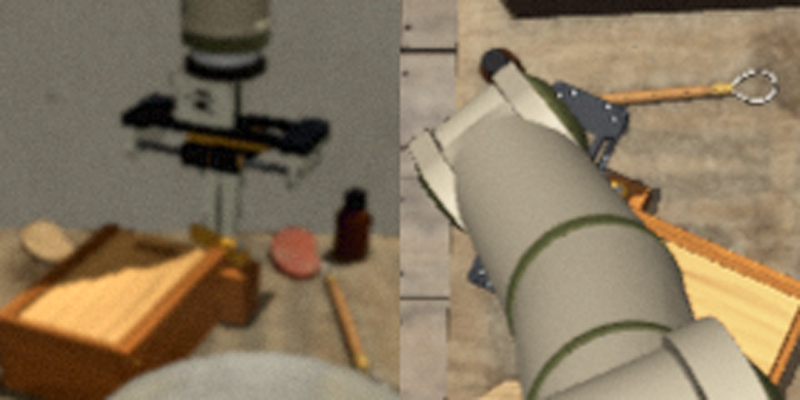

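Request:
{"op": "servo_tool", "data": {
  "series": [
    [-0.025,-0.022,0,0,0,0,-1],
    [-0.045,-0.043,0,0,0,0,-1],
    [-0.065,-0.065,0,0,0,0,-1],
    [-0.085,-0.087,0,0,0,0,-1],
    [-0.1,-0.11,0,0,0,0,-1],
    [-0.118,-0.135,0,0,0,0,-1],
    [-0.128,-0.15,0,0,0,0,-1],
    [-0.128,-0.15,0,0,0,0,-1]
  ]
}}

```text
time: 13.75
position: [600.9, 182.8, 19.3]
orientation: [3.141, 0.0, -0.392]
ft_force: [-0.2, -0.8, -0.4]
grip_width: 0.2
```

Request:
{"op": "servo_tool", "data": {
  "series": [
    [-0.004,-0.009,0,0,0,0,-1],
    [-0.008,-0.018,0,0,0,0,-1],
    [-0.008,-0.018,0,0,0,0,-1]
  ]
}}

```text
time: 14.0
position: [600.4, 181.5, 19.3]
orientation: [3.141, 0.0, -0.392]
ft_force: [-0.1, 0.9, -0.4]
grip_width: 0.5
```

Request:
{"op": "servo_tool", "data": {
  "series": [
    [-0.004,-0.009,0,0,0,0,-1],
    [-0.008,-0.018,0,0,0,0,-1],
    [-0.008,-0.018,0,0,0,0,-1]
  ]
}}

```text
time: 14.25
position: [599.8, 180.2, 19.3]
orientation: [-3.141, -0.0, -0.392]
ft_force: [0.4, 2.7, -0.6]
grip_width: 0.3
```

Request:
{"op": "servo_tool", "data": {
  "series": [
    [-0.004,-0.009,0,0,0,0,-1],
    [-0.008,-0.018,0,0,0,0,-1],
    [-0.008,-0.018,0,0,0,0,-1]
  ]
}}

```text
time: 14.5
position: [599.7, 180.0, 19.5]
orientation: [-3.138, -0.001, -0.391]
ft_force: [1.5, 6.6, -2.9]
grip_width: 0.8
```

Request:
{"op": "servo_tool", "data": {
  "series": [
    [-0.004,-0.009,0,0,0,0,-1],
    [-0.008,-0.018,0,0,0,0,-1],
    [-0.008,-0.018,0,0,0,0,-1]
  ]
}}

```text
time: 14.75
position: [599.7, 179.9, 19.6]
orientation: [-3.136, -0.001, -0.39]
ft_force: [3.8, 10.0, -4.6]
grip_width: 0.3
```

The button has reached a hard stop at TCP box y of about 124 (expected 125), with the force rising to about 11 N. I'll retreat and check.

Request:
{"op": "servo_tool", "data": {
  "series": [
    [0.05,0.12,0,0,0,0,-1],
    [0.1,0.24,0,0,0,0,-1],
    [0.15,0.36,0,0,0,0,-1],
    [0.17,0.41,0,0,0,0,-1],
    [0.17,0.41,0.3,0,0,0,-1],
    [0.17,0.41,0.6,0,0,0,-1],
    [0.17,0.41,1,0,0,0,-1],
    [0.17,0.41,1,0,0,0,-1]
  ]
}}

```text
time: 15.42
position: [618.4, 219.2, 126.1]
orientation: [-3.136, -0.006, -0.392]
ft_force: [1.3, 0.4, 0.5]
grip_width: 0.6
```

Request:
{"op": "servo_tool", "data": {
  "series": [
    [0,0,0.4,0,0,0,-1],
    [0,-0.3,0.7,0,0,0,-1],
    [0,-0.65,0.9,0,0,0,-1],
    [0,-1,0.9,0,0,0,-1]
  ]
}}

```text
time: 15.75
position: [617.2, 117.8, 214.0]
orientation: [-3.138, -0.006, -0.39]
ft_force: [0.0, -0.3, 0.5]
grip_width: 0.5
```

Request:
{"op": "servo_tool", "data": {
  "series": [
    [0,-0.35,0,0,0,0,-1],
    [0,-0.7,0,0,0,0,-1],
    [0,-1,0,0,0,0,-1]
  ]
}}

```text
time: 16.0
position: [614.9, 14.5, 209.5]
orientation: [3.141, -0.0, -0.393]
ft_force: [0.6, 0.1, -0.5]
grip_width: 0.4
```

Request:
{"op": "servo_tool", "data": {
  "series": [
    [0,-0.35,0,0,0,0,-1],
    [0,-0.7,0,0,0,0,-1],
    [0,-1,0,0,0,0,-1]
  ]
}}

```text
time: 16.25
position: [614.8, -85.5, 209.3]
orientation: [3.141, -0.0, -0.393]
ft_force: [1.2, -0.1, -0.5]
grip_width: 0.7
```

Request:
{"op": "servo_tool", "data": {
  "series": [
    [0,-0.35,0,0,0,0,-1],
    [0,-0.7,0,0,0,0,-1],
    [0,-1,0,0,0,0,-1],
    [0,-1,0,0,0,0,-1]
  ]
}}

```text
time: 16.58
position: [613.9, -191.2, 208.8]
orientation: [3.137, -0.0, -0.4]
ft_force: [-0.4, -0.5, -0.2]
grip_width: 0.2
```

```bash
python3 look.py L8 lid_end latch_tip oxide_bottle rubber_kidney wooden_rib tape_roll
```

```text
16.5833 [ 613.94 -191.16  208.78] [-0.42 -0.47 -0.23] [-0.1  -0.09 -0.  ] [ 186.34 -213.24]
side lid_end [(array([560.1, 172.9,  59.5]), array([ -2.49, 102.65]), 0.89)]
side latch_tip []
side oxide_bottle [(array([754.8, 265.1,   3.3]), array([142.22, 262.23]), 0.62)]
side rubber_kidney [(array([694.3, 268.7,  -3.1]), array([ 84.94, 242.44]), 0.69)]
side wooden_rib [(array([423.2, 275.9,   2.9]), array([-168.35,  145.54]), 0.69)]
side tape_roll [(array([ 433.2, -187.9,    0.3]), array([  18.06, -279.27]), 0.68)]
top lid_end [(array([561.3, 167.7,  58.3]), array([ 0.61, 98.3 ]), 0.94)]
top latch_tip [(array([ 434.2, -190. ,   -5.1]), array([  19.79, -280.83]), 0.63), (array([573.1, 174.3,  67.9]), array([  8.99, 108.91]), 0.55)]
top oxide_bottle [(array([752. , 268.6,  -1.9]), array([138.3 , 264.39]), 0.54)]
top rubber_kidney [(array([695.9, 263.1,  -4.5]), array([ 88.56, 237.88]), 0.8)]
top wooden_rib [(array([417.1, 276.2,  -0.5]), array([-174.11,  143.49]), 0.61)]
top tape_roll [(array([ 432.1, -188.9,   -6.9]), array([  17.43, -280.61]), 0.74), (array([689.4, 265.9,  -2.7]), array([ 81.48, 237.98]), 0.62)]
```

View pics/L8.png

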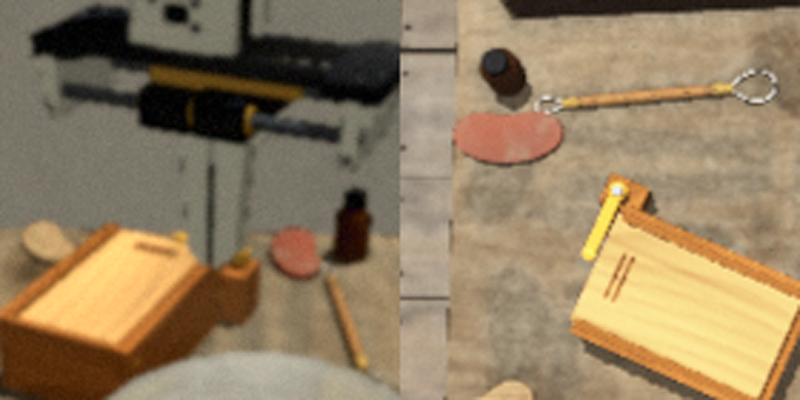

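Run:
```python
from h import *; from b import *
p=optics.grab_frame('top'); k=6;u0,v0=160,160
im=cv2.resize(cv2.cvtColor(p['frame'],cv2.COLOR_RGB2BGR)[v0:v0+100,u0:u0+130],None,fx=k,fy=k,interpolation=2)
def poly(pts,z,col):
    P=((proj(p,[[*W(b),z] for b in pts])-[u0,v0]+.5)*k).astype(int); cv2.polylines(im,[P.reshape(-1,1,2)],True,col,1)
poly([(-55,-90),(55,-90),(55,100),(-55,100)],68,(0,255,0)); poly([(73,103),(73,115),(2,115),(2,103)],69,(255,255,0))
cv2.imwrite('pics/fin.png',im)
```

```text
(no output)
```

View pics/fin.png

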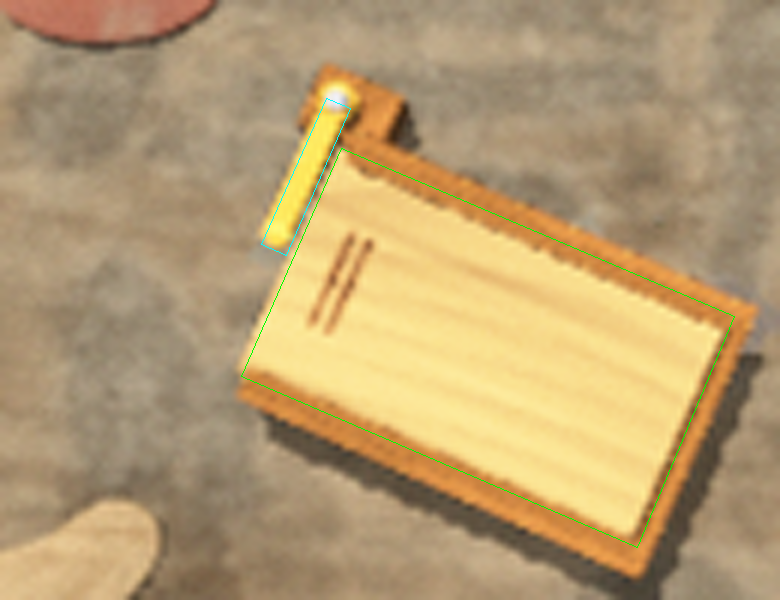

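The overlay shows the lid outline matching the shut position, with the button lying parallel across the lid's end. The lid and button match their targets and the robot is clear, so I'm handing in.

```bash
python3 -c "
from h import *
print(job_done(), telemetry.get_state()['time'])"
```

```text
the job is handed in; nothing more can be done
the job is handed in; nothing more can be done
```

The lid is pushed fully home and the brass turn button now lies across its end at the stop. I handed the job in at about 17 s, with the arm clear of everything.

- **Lid:** I pushed it shut with the closed fingertips until it stopped and the push force rose to about 13 N. Afterwards the networks put the lid end at box y = 98 to 103 mm (100 when shut), and an overlay of the shut position matched the picture.
- **Turn button:** With the lid home, I swung it round by its outer side without pinching it. It stopped with the TCP at box y of about 124 mm (125 expected) at about 11 N. The top camera then put its tip at (9, 109) mm, which is a turn of about 1.57 rad. The side camera did not find the tip, because it was hidden behind the gripper and box.
- **Surroundings:** The bottle, kidney, rib and tape roll were found within a few millimetres of where they started. The loop tool looked unmoved in the pictures but was not measured again. The moulds were never touched, but the shut lid now hides them, so I could not check them.
- **Disagreement:** In the side pictures the closed fingertips looked about 30 mm higher than the reported TCP. I did not find out why. I chose push heights that were safe either way and checked contact by force and by the lid and button moving.

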